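Fit the matching shield cover to the amplifier and lock it

ROBOT

A 7-joint arm with a two-finger parallel gripper is mounted at the origin on the work surface. World frame = base frame: x ahead of the robot, y to its left, z up, the work surface at z = 0. Lengths are in m, angles in rad, forces in N, time in s.
With the tool pointing down it reaches from about 0.4 to 0.85 m from the base axis. Payload 6.9 kg.
Tool frame: the origin (TCP) lies on the centre line of the jaws, within the pads' length; the fingertips stand tcp_to_tips ahead of it and the grasp point (between the pads) lies 8 mm behind it (tcp_to_tips is the distance from the TCP to the fingertips, in m); z points along the fingers, y is the line along which they close (so a half turn about z gives the same grasp; the last joint's range is limited). The gripper opens to 85 mm and grips with 20 to 120 N. Pads are 22 mm wide; open, the fingers measure 114 mm over their backs; the gripper's body (76 mm by 85 mm) begins 54 mm behind the grasp point. The pads swing forward as they close: fully open they stand 13 mm farther back than shut.
Start: joints at [-1.095, 0.507, -0.238, 1.5, 0.126, 1.149, -0.155], TCP at [0.226, 0.583, 0.242] pointing down, gripper open.
Joint ranges: [-3.08, 3.08], [-0.24, 2.05], [-1.43, 1.35], [0, 2.5], [-1.52, 4.66], [0.17, 1.96], [-2.89, 2.89]. Speed limits (rad/s): [2.39, 2.39, 3.14, 3.14, 3.14, 3.14, 3.14].

INTERFACE

Orientations are given as [roll, pitch, yaw] about the fixed x, y, z axes, in that order (R = Rz(yaw) Ry(pitch) Rx(roll)).
In Python, from station import get_state, snapshot, hand_in, tcp_to_tips gives the robot as it stands. The module is installed in compiled form; this text tells all that it offers.
- The arm moves only by the tool apply_moves, never from a script. Its arguments are lists of equal length, an entry for each row: "rot": the turn, a rotation vector about the tool's x, y, z as a fraction of full scale, a list of three; "slide": the shift along the tool's x, y, z as a fraction of full scale, a list of three; "gripper": the opening, from 0 (shut) to 1 (fully open). A call has 1 to 8 rows; each row shifts and turns the commanded pose from where the row before left it, along the tool's axes as they then stand; what a row does not reach is not made up. Full scale, the value 1, is 0.02 m for a shift and 4 degrees for a turn. A row lasts 1/10 s, in which the tool goes at most 50 mm and 8.59 degrees, less where a joint would pass 70% of its speed; a pose out of reach is approached as far as the arm can. A call with a number of a shift or a turn outside -1 to 1 is refused whole. A call with a gripper value outside its range is refused whole. The fingers move at their own pace and stop on an object; "newtons" is the grip in N (left out, the last holds). Time passes only in rows, so rows that do not move let the fingers close. It gives the time, the measured TCP pose, the force, the opening and the grip force at its end, in the units of the state.
- get_state(): the state, without advancing time (a new reading comes with each control period).
- snapshot(name): name is "scene" or "top" or "wrist"; returns a dict with "img" (480x640x3 uint8, blue, green, red), "vertical_fov" (degrees; the focal length in pixels is half the picture's height over the tangent of half this angle, whatever the lens; pixels are square), "cx", "cy" (the principal point, pixels), "position" and "attitude" of the camera in the world. Camera axes: x right, y down, z forward; pixel columns grow to the right and rows downward; lengths in m; the calibration is good to about 2 mm. The wrist camera is an equidistant fisheye: a pixel r from the principal point sees the ray r / f radians off the axis. A picture is of the moment at which its call begins. There is no depth.
- hand_in(): hands the job in; it is judged then, once.
The state is a dict: "time_s": time; "joints": joint angles; "dq": joint speeds; "joint_torque": joint torques, N m; "tool_pos": TCP position; "eef_rot": TCP orientation; "contact_force": force on the tool from outside, world axes, zero at the start; "wrist_torque": the same for the moment, N m; "width": opening from 0.0 (shut) to 1.0 (fully open); "grip_force": force on a finger pad.
Only numpy, scipy, OpenCV 4.12 (cv2) and the standard library are available. Lean on these libraries where they do the work, as an engineer would, in place of code of your own. Each camera call takes 0.05 s, during which the arm holds its last target. There are 200 camera calls.

TASK

See which of the three boards is in the amplifier housing with the clamp, take the shield cover whose length matches that board's fence from the sloping rack, and set it fully down over the fence with its tab towards the clamp. Then push the clamp fully home over the tab, and only then swing the lever fully round behind the clamp to lock it. Leave the other two covers in the rack where they are and do not disturb the other things on the bench.

Things in the scene. Friction and masses are not known exactly. Their poses are not given: they have to be found in the camera images.
- housing: large finned aluminium amplifier housing on a white foam slab, the only one with a clamp and lever; 280 (x) x 180 (y) mm, its flat top 52 mm above the bench (slab 300 x 200 x 12 mm). Origin on the bench under its centre; x runs along its length, away from the robot; it does not move when pushed.
- housing_bed (a point): point on the housing's top (52 mm up, 40 mm beyond the housing's centre along its x) where the middle of the board that is fitted in it lies.
- board_a: green circuit board, 190 x 70 x 3 mm, fixed; origin under its centre, x along its length. It carries a raised rectangular steel fence 90 mm long, 44 mm wide, 13 mm above the board, whose end nearest the robot is 72 mm from the board's centre (at x = -72 mm). One of the three boards is in the housing; the other two lie on separate small heat sinks of the same height.
- board_a_seat (a point): where the origin of cover_a comes when it is seated on this board: on the board's upper face (55 mm above the bench), 77 mm from the board's centre towards the clamp end; axes as the board's.
- board_b: green circuit board, 190 x 70 x 3 mm, fixed; origin under its centre, x along its length. It carries a raised rectangular steel fence 115 mm long, 44 mm wide, 13 mm above the board, whose end nearest the robot is 72 mm from the board's centre (at x = -72 mm). One of the three boards is in the housing; the other two lie on separate small heat sinks of the same height.
- board_b_seat (a point): where the origin of cover_b comes when it is seated on this board: on the board's upper face (55 mm above the bench), 77 mm from the board's centre towards the clamp end; axes as the board's.
- board_c: green circuit board, 190 x 70 x 3 mm, fixed; origin under its centre, x along its length. It carries a raised rectangular steel fence 140 mm long, 44 mm wide, 13 mm above the board, whose end nearest the robot is 72 mm from the board's centre (at x = -72 mm). One of the three boards is in the housing; the other two lie on separate small heat sinks of the same height.
- board_c_seat (a point): where the origin of cover_c comes when it is seated on this board: on the board's upper face (55 mm above the bench), 77 mm from the board's centre towards the clamp end; axes as the board's.
- cover_a: aluminium cover for board_a, open below: 100 (x) x 54 x 17 mm high, walls 2.5, top 3 mm; 2.5 mm play on its fence. Grip rib across its top: 12 mm thick (x), 40 mm wide (y), to 42 mm above the rim, at x = 50 mm. Tab 18 x 30 x 3 mm juts out at rim level at the x = 0 end. Origin: rim level, middle of that end's outer face; z through its top. Starts in the rack, tab end down.
- cover_b: aluminium cover for board_b, open below: 125 (x) x 54 x 17 mm high, walls 2.5, top 3 mm; 2.5 mm play on its fence. Grip rib across its top: 12 mm thick (x), 40 mm wide (y), to 42 mm above the rim, at x = 62.5 mm. Tab 18 x 30 x 3 mm juts out at rim level at the x = 0 end. Origin: rim level, middle of that end's outer face; z through its top. Starts in the rack, tab end down.
- cover_c: aluminium cover for board_c, open below: 150 (x) x 54 x 17 mm high, walls 2.5, top 3 mm; 2.5 mm play on its fence. Grip rib across its top: 12 mm thick (x), 40 mm wide (y), to 42 mm above the rim, at x = 75 mm. Tab 18 x 30 x 3 mm juts out at rim level at the x = 0 end. Origin: rim level, middle of that end's outer face; z through its top. Starts in the rack, tab end down.
- rack: grey sheet-metal rack, 270 mm wide (y), 150 mm deep, fixed, holding the three covers side by side 85 mm apart in any order. Its face slopes 28 degrees, rising away from the robot along its x; a lip 12 mm high at the foot, 75 mm above the bench, stops the covers. Origin on the bench under its centre.
- clamp (a joint): slide of the steel clamp along the housing's x: 0 fully back (starts 0 to 0.006 m), 0.026 fully home, its tongue then over the cover's tab.
- clamp_grip (a point): middle of the top edge of the clamp's upright plate (10 mm thick along the housing's x, 36 mm wide along y, standing from 65 to 109 mm above the bench); moves with the clamp.
- lever (a joint): locking lever that turns about a vertical axis: 0 when it points from its pivot towards the housing's -x, 1.571 rad (counter-clockwise seen from above) fully locked, when it lies across behind the clamp; starts 0 to 0.3.
- lever_pivot (a point): the lever's axis, 52 mm above the bench.
- lever_knob (a point): centre of the top of the lever's black round knob, 18 mm diameter, standing from 62 to 104 mm above the bench, 70 mm from the pivot; moves with the lever.
- bottle: bystander: white plastic bottle with black cap, 48 mm diameter, 130 mm tall, standing between housing and rack; origin at its underside
- screw_box: bystander: clear open box of screws, 80 x 60 x 35 mm, in front of the gap between housing and rack; origin at its underside
- screwdriver: bystander: screwdriver lying on the bench near the robot; origin under its middle
- power_driver: bystander: blue and black power screwdriver, 230 mm long, 38 mm thick, lying near the robot; origin at its underside
- tape_roll: bystander: yellow tape roll lying flat, 90 mm across, 25 mm high; origin at its underside
- jar: bystander: white plastic jar, 64 mm diameter, 75 mm tall, left of the rack; origin at its underside
- part_box: bystander: closed cardboard box, 130 x 90 x 50 mm, to the left near the robot; origin at its underside
Things that resemble listed ones, but are neither listed nor needed, are in the scene too. What is shaped like the cover_a but orange or purple is not meant.

How it is judged:
By the outcome, as a careful person would: the job done as asked, in the order asked, and still so for the second after the job is handed in, with the robot touching nothing.
It also fails if it takes over 67 s, if anything falls off the work surface, if the arm or the gripper's body presses on something with over 40 N, if the wrist force passes 120 N, or if a joint passes its speed limit or range.

## Working session

There is one attempt and no reset: what is moved stays moved. The work goes in short steps, Python scripts to look and compute and a tool call to move; the robot and the scene stay as the last step left them, time stands still between calls to the robot, and variables do not carry over. Pictures are saved under pics/ and viewed, at most 10 in all, crops included, and the job is handed in when it is done.

Besides the shell and the picture viewer there is one more tool, called after ">>>" by a JSON object that holds its "op" and its "data". apply_moves: Moves the arm, as the interface text tells. Its arguments: {"type":"object","properties":{"rot":{"type":"array"},"slide":{"type":"array"},"gripper":{"type":"array"},"newtons":{"type":"number"}},"required":["rot","slide","gripper"]}

```bash
mkdir -p pics
cat > h.py <<'E'
import numpy as np, cv2, pickle
from station import get_state, snapshot, hand_in, tcp_to_tips
from scipy.spatial.transform import Rotation as R
def Rm(a):
    a=np.array(a,float)
    if a.shape==(3,3): return a
    return (R.from_euler('xyz',a) if a.shape==(3,) else R.from_quat(a)).as_matrix()
def snap(n,f):
    s=snapshot(n); s['n']=n; cv2.imwrite('pics/%s.png'%f,s['img']); pickle.dump(s,open(f+'.pkl','wb')); return s
def foc(s): return 240/np.tan(np.radians(s['vertical_fov'])/2)
def px2w(s,u,v,z):
    f=foc(s); d=np.array([u-s['cx'],v-s['cy']],float)
    if s['n']=='wrist':
        r=np.hypot(*d); t=r/f; c=np.r_[d/max(r,1e-9)*np.sin(t),np.cos(t)]
    else: c=np.r_[d/f,1]
    d=Rm(s['attitude'])@c; p=np.array(s['position']); return p+d*(z-p[2])/d[2]
def w2px(s,P):
    c=Rm(s['attitude']).T@(np.array(P)-s['position']); f=foc(s)
    if s['n']=='wrist':
        h=np.hypot(c[0],c[1]); t=np.arctan2(h,c[2]); return np.array([s['cx'],s['cy']])+f*t*c[:2]/h
    return np.array([s['cx'],s['cy']])+f*c[:2]/c[2]
E
python3 - <<'E'
from h import *
for n in('scene','top','wrist'):
    s=snap(n,n+'0'); print(n,s['vertical_fov'],s['cx'],s['cy'],s['position'],s['attitude'])
print(get_state(),tcp_to_tips)
E
```

```text
scene 54.824367015986034 316.607297101752 235.45539566999938 [ 0.93102161 -0.86319931  0.97907054] [-2.31389062e+00 -1.84110212e-03  4.81589856e-01]
top 48.290657900511775 313.5390760836576 232.58378468123027 [ 0.36422077 -0.03211226  1.38070079] [-3.06606372  0.01838222 -1.58661886]
wrist 65.70646984690485 318.57521384332523 235.75808699726318 [0.16016333 0.60798412 0.373343  ] [2.86067579e+00 8.69519957e-04 1.20101820e+00]
{'time_s': 0.15, 'joints': array([-1.09546355,  0.50815776, -0.23751995,  1.50088918,  0.1256501 ,
        1.14891578, -0.15479719]), 'dq': array([ 0.00039459, -0.00164984, -0.00046371, -0.00211408, -0.00179048,
        0.00026016,  0.00151945]), 'joint_torque': array([-2.40805115e-03, -6.21009994e+01, -2.18969755e+00, -2.49837792e+01,
        1.25820382e-02,  9.17041500e-03, -1.46525736e-05]), 'tool_pos': array([0.22583772, 0.58237679, 0.2416254 ]), 'eef_rot': array([-3.14020143e+00, -1.23779893e-05,  2.77172739e+00]), 'contact_force': array([ 0.15437302, -0.16812084, -0.28823319]), 'wrist_torque': array([-0.01696017, -0.01888074, -0.02295163]), 'grip_force': 0.0, 'width': 0.9970193283855622} 0.011
```

View pics/top0.png

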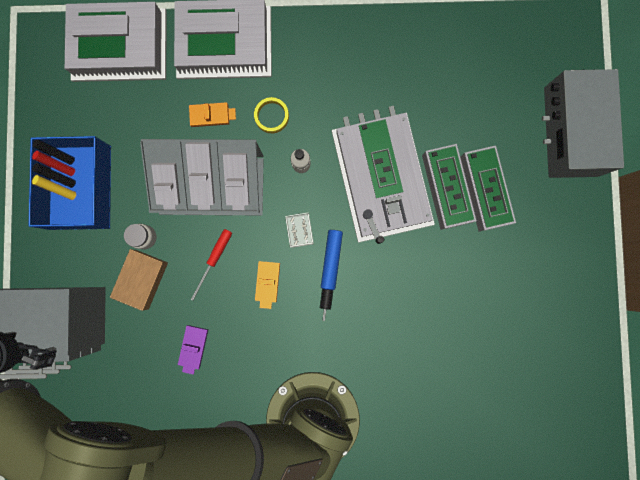

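View pics/scene0.png

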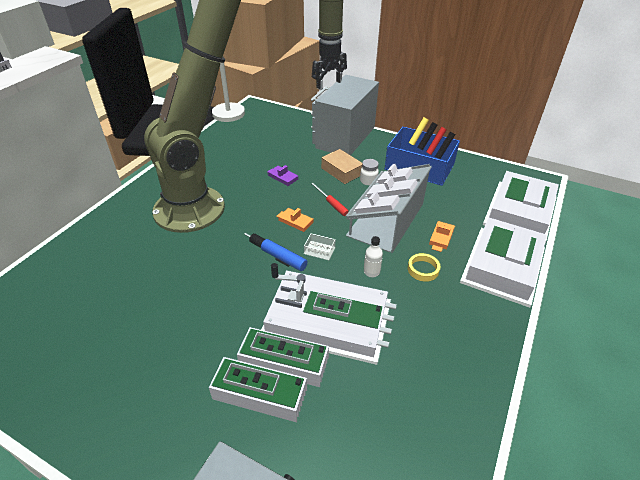

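The top view shows the housing at about (383,175), the lever knob around (370,213)–(379,240), and the rack at (203,176) with three covers. I'll enlarge both areas.

Run:
```python
from h import *
im=cv2.imread('pics/top0.png')
cv2.imwrite('pics/c1.png',cv2.resize(im[100:250,325:525],None,fx=4,fy=4,interpolation=cv2.INTER_CUBIC))
cv2.imwrite('pics/c2.png',cv2.resize(im[120:230,130:276],None,fx=5,fy=5,interpolation=cv2.INTER_CUBIC))
```

```text
(no output)
```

View pics/c1.png

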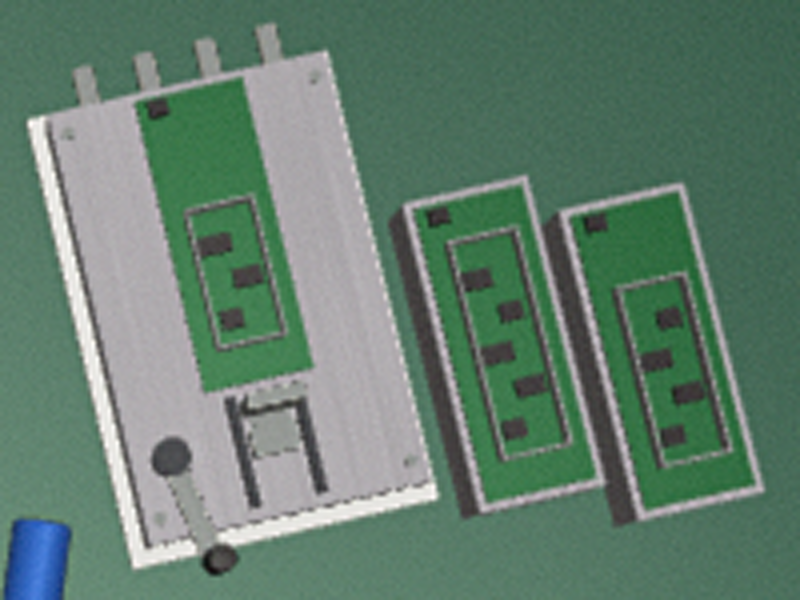

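View pics/c2.png

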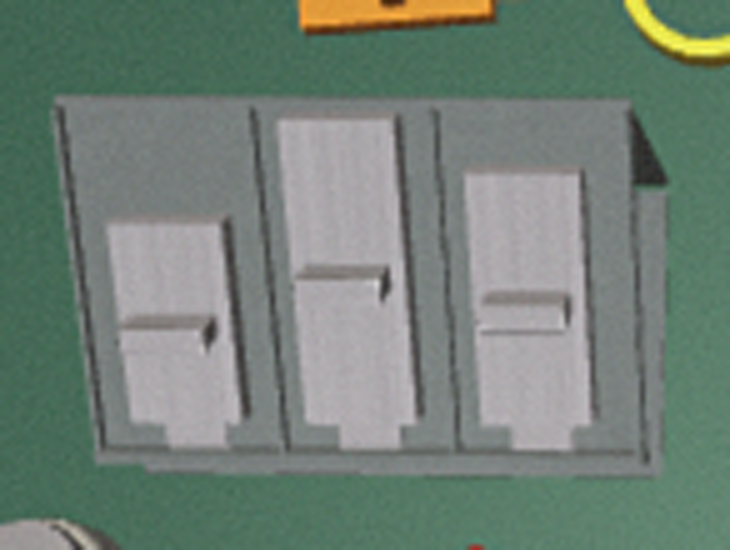

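The top crop shows the housing board's fence is the shortest (about 2:1), so it is board_a. The matching cover_a is the leftmost in the rack (rib at about (167,330) in crop 2). Clamp plate is near (275,397) and the lever knob at (218,558) in crop 1. Next I'll do a first position estimate and move the wrist camera over the rack.

```bash
python3 - <<'E'
from h import *
s=pickle.load(open('top0.pkl','rb'))
def c1(u,v,z): return px2w(s,325+(u-1.5)/4,100+(v-1.5)/4,z).round(4)
def c2(u,v,z): return px2w(s,130+(u-2)/5,120+(v-2)/5,z).round(4)
b=np.array([c1(*p,.055) for p in((137,103),(243,77),(312,365),(205,390))]);print('board',b)
x=(b[0]+b[1]-b[2]-b[3]);print('ctr',b.mean(0),'yaw',np.arctan2(x[1],x[0]))
f=np.array([c1(*p,.068) for p in((185,212),(253,195),(285,332),(218,348))])
x=(f[0]+f[1]-f[2]-f[3]);print('fence',f.mean(0),'yaw',np.arctan2(x[1],x[0]),np.linalg.norm(x)/2)
print('knob',c1(220,558,.104),'piv',c1(172,455,.07),'clamp',c1(245,404,.109),c1(310,385,.109))
print('lip',c2(100,448,.085),c2(635,450,.085),'back',c2(58,98,.15),c2(630,102,.15))
print('covA tab',c2(165,447,.078),c2(228,447,.078))
print('jar,bottle',c2(-2,0,0))
E
python3 - <<'E'
import sys; sys.path.insert(0,'.')
import os; os.chdir('.')
from h import *
im=cv2.imread('pics/scene0.png')
cv2.imwrite('pics/c3.png',cv2.resize(im[160:250,340:440],None,fx=6,fy=6,interpolation=cv2.INTER_CUBIC))
E
```

```text
board [[ 0.7336 -0.1278  0.055 ]
 [ 0.7489 -0.1948  0.055 ]
 [ 0.5653 -0.2329  0.055 ]
 [ 0.5508 -0.166   0.055 ]]
ctr [ 0.64965  -0.180375  0.055   ] yaw 0.20530819667982503
fence [ 0.622525 -0.18515   0.068   ] yaw 0.20555818745801632 0.08769625134519718
knob [ 0.4429 -0.1675  0.104 ] piv [ 0.5088 -0.1433  0.07  ] clamp [ 0.5344 -0.1842  0.109 ] [ 0.5451 -0.2232  0.109 ]
lip [0.527  0.3908 0.085 ] [0.5213 0.1282 0.085 ] back [0.6848 0.3907 0.15  ] [0.6774 0.1212 0.15  ]
covA tab [0.5278 0.3609 0.078 ] [0.5272 0.3297 0.078 ]
jar,bottle [0.7772 0.4746 0.    ]
```

View pics/c3.png

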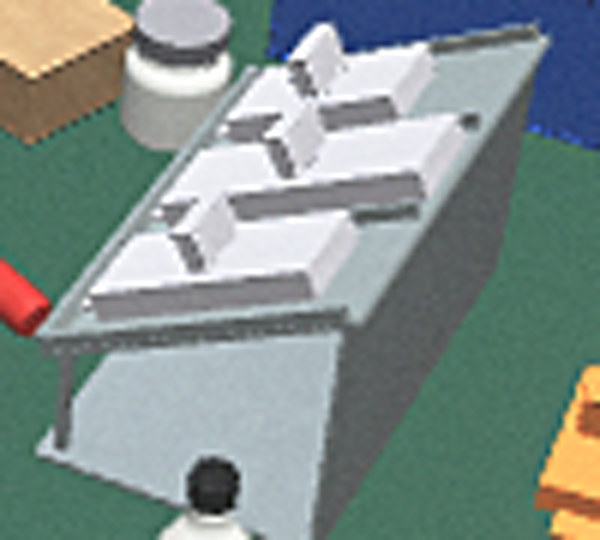

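```bash
cat >> h.py <<'E'
def plan(p,Rt,st=None):
    st=st or get_state(); R0=Rm(st['eef_rot']); p0=np.array(st['tool_pos'])
    rv=R.from_matrix(R0.T@Rt).as_rotvec()/np.radians(4)
    print('rot units',rv.round(2),'| slide after rot',(Rt.T@(np.array(p)-p0)/.02).round(2),'| slide w/o rot',(R0.T@(np.array(p)-p0)/.02).round(2))
def down(psi): return R.from_euler('xyz',[np.pi,0,psi]).as_matrix()
def coverR(yaw,tilt): return (R.from_euler('z',yaw)*R.from_euler('y',-tilt)).as_matrix()
def grip(Rc): return Rc@np.array([[0,-1,0],[1,0,0],[0,0,1.]]).T@np.diag([1,1,1]) if 0 else np.column_stack([Rc[:,1],Rc[:,0],-Rc[:,2]])
E
python3 - <<'E'
from h import *
Rc=coverR(-.025,np.radians(28)); O=np.array([.5434,.345,.0855])
print(Rm(get_state()['eef_rot']),grip(Rc))
plan(O+Rc@[.05,0,.031+.09],grip(Rc))
E
```

```text
[[-9.32376062e-01  3.61489440e-01 -5.14453552e-04]
 [ 3.61489806e-01  9.32375166e-01 -1.29266771e-03]
 [ 1.23779893e-05 -1.39122214e-03 -9.99999032e-01]] [[ 0.0249974   0.88267169  0.46932486]
 [ 0.99968752 -0.02207139 -0.01173557]
 [ 0.          0.46947156 -0.88294759]]
rot units [-6.11 -4.27 17.19] | slide after rot [-11.47  13.11   8.43] | slide w/o rot [-18.5   -5.54   1.3 ]
```

>>> {"op": "apply_moves", "data": {"rot": [[-0.32,-0.225,0.905],[-0.32,-0.225,0.905],[-0.32,-0.225,0.905],[-0.32,-0.225,0.905],[-0.32,-0.225,0.905],[-0.32,-0.225,0.905],[-0.32,-0.225,0.905],[-0.32,-0.225,0.905]], "slide": [[0,0,0],[0,0,0],[0,0,0],[0,0,0],[0,0,0],[0,0,0],[0,0,0],[0,0,0]], "gripper": [1,1,1,1,1,1,1,1]}}

```text
time_s: 0.95
tool_pos: [0.2259, 0.5825, 0.242]
eef_rot: [2.938, 0.076, 2.254]
contact_force: [-1.8, 1.3, 0.2]
width: 1.001
grip_force: 0.0
```

>>> {"op": "apply_moves", "data": {"rot": [[-0.32,-0.225,0.905],[-0.32,-0.225,0.905],[-0.32,-0.225,0.905],[-0.32,-0.225,0.905],[-0.32,-0.225,0.905],[-0.32,-0.225,0.905],[-0.32,-0.225,0.905],[-0.32,-0.225,0.905]], "slide": [[0,0,0],[0,0,0],[0,0,0],[0,0,0],[0,0,0],[0,0,0],[0,0,0],[0,0,0]], "gripper": [1,1,1,1,1,1,1,1]}}

```text
time_s: 1.75
tool_pos: [0.2257, 0.5825, 0.242]
eef_rot: [2.724, 0.04, 1.734]
contact_force: [0.6, 0.8, 0.3]
width: 1.001
grip_force: 0.0
```

>>> {"op": "apply_moves", "data": {"rot": [[-0.32,-0.225,0.905],[-0.32,-0.225,0.905],[-0.32,-0.225,0.905]], "slide": [[0,0,0],[0,0,0],[0,0,0]], "gripper": [0.6,0.6,0.6]}}

```text
time_s: 2.05
tool_pos: [0.2257, 0.5826, 0.242]
eef_rot: [2.653, -0.0, 1.543]
contact_force: [-0.7, 0.2, 0.5]
width: 0.603
grip_force: 0.0
```

>>> {"op": "apply_moves", "data": {"rot": [[0,0,0],[0,0,0],[0,0,0],[0,0,0],[0,0,0],[0,0,0],[0,0,0]], "slide": [[-0.82,0.936,0.6],[-0.82,0.936,0.6],[-0.82,0.936,0.6],[-0.82,0.936,0.6],[-0.82,0.936,0.6],[-0.82,0.936,0.6],[-0.82,0.936,0.6]], "gripper": [0.6,0.6,0.6,0.6,0.6,0.6,0.6]}}

```text
time_s: 2.75
tool_pos: [0.3787, 0.4633, 0.2292]
eef_rot: [2.654, 0.0, 1.546]
contact_force: [-0.0, -0.0, 0.5]
width: 0.6
grip_force: 0.0
```

>>> {"op": "apply_moves", "data": {"rot": [[0,0,0],[0,0,0],[0,0,0],[0,0,0],[0,0,0],[0,0,0],[0,0,0],[0,0,0]], "slide": [[-0.82,0.936,0.6],[-0.82,0.936,0.6],[-0.82,0.936,0.6],[-0.82,0.936,0.6],[-0.82,0.936,0.6],[-0.82,0.936,0.6],[-0.82,0.936,0.6],[0,0,0]], "gripper": [0.6,0.6,0.6,0.6,0.6,0.6,0.6,0.6]}}

```text
time_s: 3.55
tool_pos: [0.5331, 0.341, 0.2166]
eef_rot: [2.653, 0.002, 1.539]
contact_force: [0.4, -0.9, 1.1]
width: 0.603
grip_force: 0.0
```

Tracking is good. Now a wrist picture.

Run:
```python
from h import *
s=snap('wrist','w1')
Rc=coverR(-.025,np.radians(28)); O=np.array([.5434,.345,.0855])
for q in([-18,15,3],[-18,-15,3],[100,27,17],[100,-27,17],[0,27,17],[0,-27,17],[44,20,42],[56,20,42],[44,-20,42],[56,-20,42]): print(q,w2px(s,O+Rc@(np.array(q)/1000)).round(1))
cv2.imwrite('pics/w1c.png',cv2.resize(s['img'][80:400,110:530],(788,600)))
```

```text
[-18, 15, 3] [217.8 207.2]
[-18, -15, 3] [220.9 247.9]
[100, 27, 17] [391.5 192.2]
[100, -27, 17] [387.7 270.1]
[0, 27, 17] [237.5 193.2]
[0, -27, 17] [242.5 270.7]
[44, 20, 42] [303.5 211.3]
[56, 20, 42] [324.2 211.2]
[44, -20, 42] [304.6 275.4]
[56, -20, 42] [324.3 275.4]
```

View pics/w1.png

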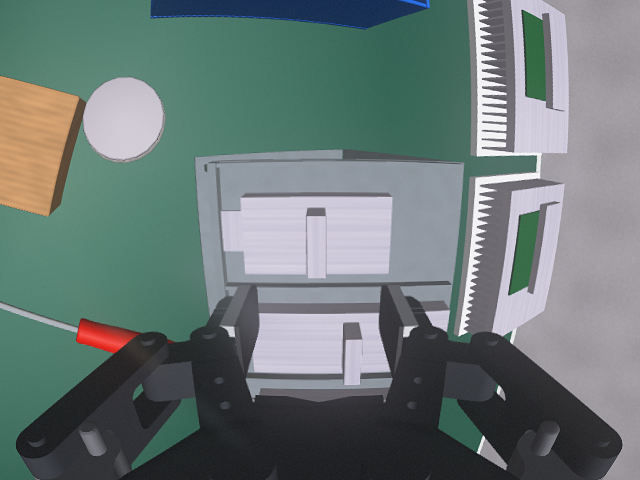

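The wrist view shows cover_a centred at (316,235). Its top corners are (242,197), (392,197), (390,274) and (242,275); the rib top spans (307–326, 216–277) and the tab end is at x = 222. I'll fit its pose from these points.

Run:
```python
from h import *
from scipy.optimize import least_squares
s=pickle.load(open('w1.pkl','rb'));t=pickle.load(open('top0.pkl','rb'))
W=[([-18,15,3],(222,210)),([-18,-15,3],(223,251)),([100,27,17],(392,197)),([100,-27,17],(390,273.5)),([0,27,17],(242,197)),([0,-27,17],(242,275)),([44,20,42],(307,216)),([56,20,42],(325.5,216)),([44,-20,42],(308,277)),([56,-20,42],(326,277))]
c=lambda u,v:(130+(u-2)/5,120+(v-2)/5)
T=[([-18,15,3],c(165,447)),([-18,-15,3],c(228,447)),([100,27,17],c(107,221)),([100,-27,17],c(223,219)),([56,20,42],c(121,329))]
def res(p,full=0):
    Rc=coverR(p[3],np.radians(28)); f=lambda s,L,w:[w*(w2px(s,p[:3]+Rc@(np.array(q)/1000))-m) for q,m in L]
    return np.array(f(s,W,1)+f(t,T,full or 1.)).ravel()
r=least_squares(res,[.5434,.345,.0855,-.025],loss='soft_l1'); p=r.x
print(p.round(4)); print(res(p).reshape(-1,2).round(1).tolist())
r2=least_squares(lambda p:res(p)[:20],p); print('wrist only',r2.x.round(4))
Rc=coverR(p[3],np.radians(28)); plan(p[:3]+Rc@[.05,0,.031],grip(Rc))
```

```text
[ 0.5455  0.3421  0.0846 -0.0305]
[[-1.2, 0.4], [0.7, -0.3], [1.1, -0.3], [-1.1, 0.0], [-1.4, -0.2], [3.2, -1.5], [-0.6, -0.6], [1.4, -0.6], [-1.0, 1.7], [0.5, 1.7], [1.2, -0.4], [0.8, -0.3], [0.6, -0.0], [0.3, 0.6], [-0.2, -0.4]]
wrist only [ 0.5457  0.342   0.0838 -0.0321]
rot units [-0.02  0.    0.02] | slide after rot [-0.03  0.02  4.6 ] | slide w/o rot [-0.03  0.02  4.6 ]
```

>>> {"op": "apply_moves", "data": {"rot": [[0,0,0],[0,0,0],[0,0,0],[0,0,0],[0,0,0],[0,0,0],[0,0,0],[0,0,0]], "slide": [[0,0,0.8],[0,0,0.8],[0,0,0.8],[0,0,0.7],[0,0,0.6],[0,0,0.5],[0,0,0.35],[0,0,0]], "gripper": [0.6,0.6,0.6,0.6,0.6,0.6,0.6,0.6]}}

```text
time_s: 4.4
tool_pos: [0.5729, 0.3441, 0.1353]
eef_rot: [2.655, 0.001, 1.545]
contact_force: [-0.4, -0.4, 0.0]
width: 0.599
grip_force: 0.0
```

>>> {"op": "apply_moves", "data": {"rot": [[0,0,0],[0,0,0],[0,0,0],[0,0,0],[0,0,0],[0,0,0]], "slide": [[0,0,0],[0,0,0],[0,0,0],[0,0,0],[0,0,0],[0,0,0]], "gripper": [0.3,0.1,0,0,0,0], "newtons": 80}}

```text
time_s: 5.0
tool_pos: [0.5736, 0.3448, 0.1374]
eef_rot: [2.652, -0.002, 1.546]
contact_force: [0.4, -0.7, 6.0]
width: 0.12
grip_force: 78.8
```

Gripped. Lifting along the tool axis.

>>> {"op": "apply_moves", "data": {"rot": [[0,0,0],[0,0,0],[0,0,0],[0,0,0],[0,0,0],[0,0,0],[0,0,0],[0,0,0]], "slide": [[0,0,-0.3],[0,0,-0.6],[0,0,-0.9],[0,0,-0.9],[0,0,-0.9],[0,0,-0.9],[0,0,-0.9],[0,0,-0.6]], "gripper": [0,0,0,0,0,0,0,0]}}

```text
time_s: 5.8
tool_pos: [0.5154, 0.3457, 0.2431]
eef_rot: [2.655, -0.0, 1.546]
contact_force: [-0.3, 1.0, -1.7]
width: 0.116
grip_force: 78.7
```

Run:
```python
from h import *
s=snap('wrist','w2')
st=get_state(); print(st['width'],st['contact_force'])
# place hover: above seat
yaw=.2055; Rc=coverR(yaw,0); x=Rc[:,0]
ctr=np.array([.64965,-.180375,.055]); f=np.array([.622525,-.18515,.055])
print('board ctr from fence',f+x*.027)
c=(ctr+f+x*.027)/2; O=c-x*.077
print('O',O); plan(O+Rc@[.05,0,.032+.10],grip(Rc))
```

```text
0.11913735306943153 [-0.56651453  0.1056291   0.03565434]
board ctr from fence [ 0.6489569  -0.17964047  0.055     ]
O [ 0.5739236 -0.1957201  0.055    ]
rot units [ 6.96  0.78 -3.23] | slide after rot [-27.13  -0.17   2.88] | slide w/o rot [-26.46   3.98   5.31]
```

View pics/w2.png

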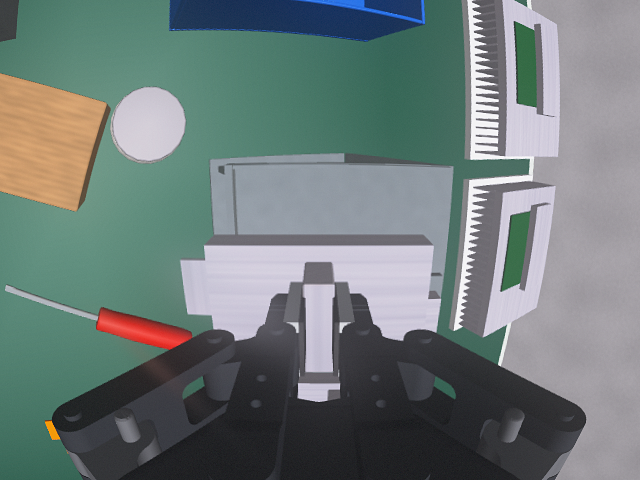

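Cover is held straight and the rack is clear. I'm levelling it and carrying it past the fence, so the wrist camera sees fence, clamp and lever before placing.

>>> {"op": "apply_moves", "data": {"rot": [[0.87,0.0975,-0.404],[0.87,0.0975,-0.404],[0.87,0.0975,-0.404],[0.87,0.0975,-0.404],[0.87,0.0975,-0.404],[0.87,0.0975,-0.404],[0.87,0.0975,-0.404],[0.87,0.0975,-0.404]], "slide": [[0,0,0],[0,0,0],[0,0,0],[0,0,0],[0,0,0],[0,0,0],[0,0,0],[0,0,0]], "gripper": [0,0,0,0,0,0,0,0]}}

```text
time_s: 6.65
tool_pos: [0.5165, 0.3454, 0.2417]
eef_rot: [-3.137, 0.001, 1.776]
contact_force: [-0.3, 0.4, -0.8]
width: 0.117
grip_force: 78.6
```

>>> {"op": "apply_moves", "data": {"rot": [[0,0,0],[0,0,0],[0,0,0],[0,0,0],[0,0,0],[0,0,0],[0,0,0],[0,0,0]], "slide": [[-0.5,0,0],[-0.8,0,0],[-0.9,0,0],[-0.9,0,0],[-0.9,0,0],[-0.9,0,0],[-0.9,0,0],[-0.9,0,0]], "gripper": [0,0,0,0,0,0,0,0]}}

```text
time_s: 7.45
tool_pos: [0.5441, 0.2125, 0.2428]
eef_rot: [3.142, 0.002, 1.775]
contact_force: [0.3, -0.5, -1.1]
width: 0.114
grip_force: 78.6
```

>>> {"op": "apply_moves", "data": {"rot": [[0,0,0],[0,0,0],[0,0,0],[0,0,0],[0,0,0],[0,0,0],[0,0,0],[0,0,0]], "slide": [[-0.9,0,0],[-0.9,0,0],[-0.9,0,0],[-0.9,0,0],[-0.9,0,0],[-0.9,0,0.1],[-0.9,0,0.1],[-0.9,0,0.1]], "gripper": [0,0,0,0,0,0,0,0]}}

```text
time_s: 8.25
tool_pos: [0.5731, 0.0716, 0.2369]
eef_rot: [-3.142, 0.002, 1.775]
contact_force: [0.0, -1.1, -1.4]
width: 0.121
grip_force: 78.6
```

>>> {"op": "apply_moves", "data": {"rot": [[0,0,0],[0,0,0],[0,0,0],[0,0,0],[0,0,0],[0,0,0],[0,0,0],[0,0,0]], "slide": [[-0.9,0,0.2],[-0.9,0,0.2],[-0.9,0,0.2],[-0.9,0,0.2],[-0.9,0,0.2],[-0.9,0,0.2],[-0.9,0,0.2],[-0.9,0,0.2]], "gripper": [0,0,0,0,0,0,0,0]}}

```text
time_s: 9.05
tool_pos: [0.6022, -0.0694, 0.205]
eef_rot: [-3.141, 0.002, 1.775]
contact_force: [1.3, 0.3, -2.6]
width: 0.121
grip_force: 78.6
```

>>> {"op": "apply_moves", "data": {"rot": [[0,0,0],[0,0,0],[0,0,0],[0,0,0],[0,0,0],[0,0,0],[0,0,0],[0,0,0]], "slide": [[-0.9,0,0.2],[-0.9,0,0.2],[-0.9,0,0.2],[-0.9,0,0.2],[-0.9,0,0.1],[-0.5,0,0.1],[-0.5,0,0],[0,0,0]], "gripper": [0,0,0,0,0,0,0,0]}}

```text
time_s: 9.85
tool_pos: [0.6249, -0.1769, 0.1849]
eef_rot: [-3.141, 0.002, 1.774]
contact_force: [-0.3, 0.1, -1.0]
width: 0.114
grip_force: 78.6
```

Run:
```python
from h import *
s=snap('wrist','w3'); print(get_state()['tool_pos'],get_state()['joints'].round(2))
yaw=.2055; Rc=coverR(yaw,0); x=Rc[:,0]; F=np.array([.6224,-.1848,.068])
for q in([-45,-22,0],[45,-22,0],[45,22,0],[-45,22,0]): print(w2px(s,F+Rc@(np.array(q)/1000)).round(1))
```

```text
[ 0.62493686 -0.17558723  0.18498369] [ 0.21  0.59  0.05  1.52 -0.03  1.04  0.47]
[251.4 272.6]
[375.2 272.4]
[377.9 213.1]
[247.9 213.5]
```

View pics/w3.png

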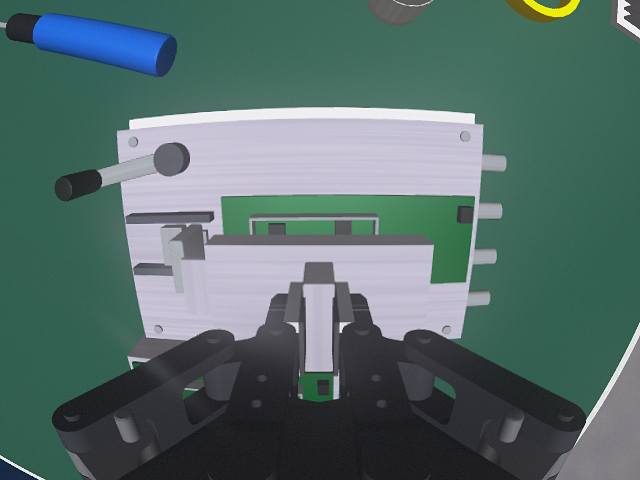

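The fence's far corners at (249,214) and (378,214) match the prediction within 1 px. The cover's top +y edge runs (206,244)–(433,243). I'll check the in-hand offset and plan the descent.

Run:
```python
from h import *
s=pickle.load(open('w3.pkl','rb'))
Rg=coverR(-.0305,np.radians(28)); p=np.array([.5455,.3421,.0846])
print('tcp in cover at grasp',(Rg.T@(np.array([.5736,.3448,.1374])-p)*1000).round(1))
st=get_state(); Rt=Rm(st['eef_rot']); P=st['tool_pos']
Rc=np.column_stack([Rt[:,1],Rt[:,0],-Rt[:,2]])
for oy in(0,1,2):
  O=P-Rc@(np.array([50,oy,32])/1000)
  print(oy,[w2px(s,O+Rc@(np.array(q)/1000)).round(1).tolist() for q in([0,27,17],[100,27,17],[0,27,0],[100,27,0],[44,20,42],[56,20,42])])
cv2.imwrite('pics/w3c.png',cv2.resize(s['img'][200:320,180:440],None,fx=3,fy=3,interpolation=cv2.INTER_CUBIC))
x=coverR(.2055,0); O=np.array([.5739,-.1957,.055])
plan(O+x@[.05,0.0,.032],grip(x))
```

```text
tcp in cover at grasp [49.5  3.6 33.5]
0 [[201.5, 235.7], [436.8, 235.4], [212.2, 225.6], [426.0, 225.4], [302.3, 274.2], [336.3, 274.2]]
1 [[201.7, 237.9], [436.6, 237.7], [212.4, 227.6], [425.8, 227.5], [302.3, 276.9], [336.3, 276.8]]
2 [[201.9, 240.2], [436.4, 239.9], [212.5, 229.7], [425.7, 229.5], [302.4, 279.5], [336.2, 279.4]]
rot units [-0.01  0.02 -0.02] | slide after rot [-0.46 -0.2   4.9 ] | slide w/o rot [-0.46 -0.2   4.9 ]
```

View pics/w3c.png

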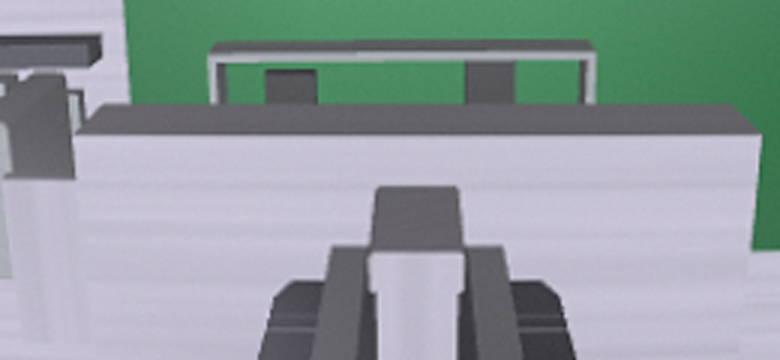

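Run:
```python
from h import *
from scipy.optimize import least_squares
s=pickle.load(open('w3.pkl','rb'))
st=get_state(); Rt=Rm(st['eef_rot']); P=st['tool_pos']
Rc0=np.column_stack([Rt[:,1],Rt[:,0],-Rt[:,2]])
L=[([0,27,17],(205.3,244.3)),([100,27,17],(433,244.3)),([0,27,0],(213.3,234.5)),([100,27,0],(423.8,234.5)),([44,20,42],(302.8,283.3)),([56,20,42],(334.3,283.3))]
def f(o):
  Rc=Rc0@R.from_euler('yz',o[3:]).as_matrix()
  O=P-Rc@(o[:3]/1000); return np.array([w2px(s,O+Rc@(np.array(q)/1000))-m for q,m in L]).ravel()
r=least_squares(f,[50,3,33,0,0]);print(r.x.round(3),f(r.x).round(1))
x=coverR(.2055,0); O=np.array([.5739,-.1957,.055])
for o in(r.x[:3],[50,3.6,33.5]): plan(O+x@(np.array(o)/1000),grip(x))
```

```text
[ 5.0236e+01  5.0300e+00  3.5291e+01 -2.0000e-03 -0.0000e+00] [-0.9  0.2  0.2  0.2  1.3 -0.6 -0.7 -0.6 -0.6  0.3  0.7  0.3]
rot units [-0.01  0.02 -0.02] | slide after rot [-0.21 -0.19  4.73] | slide w/o rot [-0.21 -0.19  4.74]
rot units [-0.01  0.02 -0.02] | slide after rot [-0.28 -0.2   4.82] | slide w/o rot [-0.28 -0.2   4.82]
```

>>> {"op": "apply_moves", "data": {"rot": [[0,0,0],[0,0,0],[0,0,0],[0,0,0],[0,0,0],[0,0,0],[0,0,0],[0,0,0]], "slide": [[-0.12,-0.1,0],[-0.12,-0.1,0.3],[0,0,0.7],[0,0,0.8],[0,0,0.8],[0,0,0.7],[0,0,0.35],[0,0,0]], "gripper": [0,0,0,0,0,0,0,0]}}

```text
time_s: 10.7
tool_pos: [0.6213, -0.1805, 0.1108]
eef_rot: [-3.139, 0.001, 1.776]
contact_force: [0.2, 0.8, -0.9]
width: 0.116
grip_force: 78.6
```

>>> {"op": "apply_moves", "data": {"rot": [[0,0,0],[0,0,0],[0,0,0],[0,0,0],[0,0,0],[0,0,0]], "slide": [[0,0,0.1],[0,0,0.15],[0,0,0.15],[0,0,0.1],[0,0,0.1],[0,0,0]], "gripper": [0,0,0,0,0,0]}}

```text
time_s: 11.3
tool_pos: [0.6225, -0.1813, 0.1016]
eef_rot: [3.14, 0.003, 1.775]
contact_force: [0.1, -1.3, 0.1]
width: 0.123
grip_force: 78.7
```

Run:
```python
from h import *
st=get_state();print(st['tool_pos'],st['contact_force'],st['wrist_torque'])
s=snap('wrist','w4')
```

```text
[ 0.62252321 -0.18129128  0.10160928] [ 0.07713569 -1.27539488  0.08176684] [-0.37680155 -0.00224985 -0.00859921]
```

View pics/w4.png

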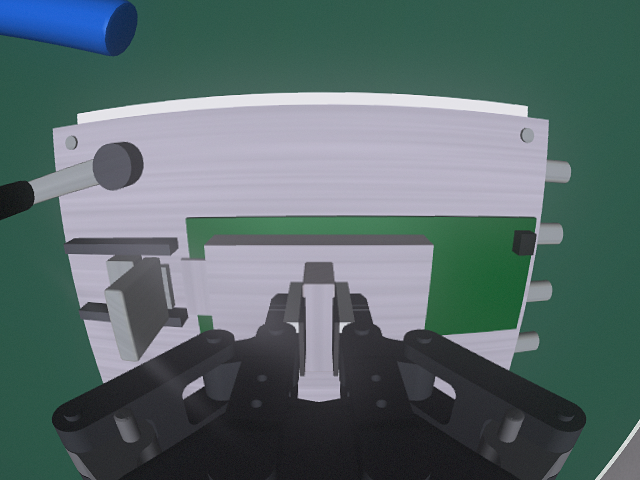

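The cover sits square over the fence with no contact yet. Picture views are used up, so from here I go by force and position.

>>> {"op": "apply_moves", "data": {"rot": [[0,0,0],[0,0,0],[0,0,0],[0,0,0]], "slide": [[0,0,0.1],[0,0,0.1],[0,0,0.1],[0,0,0]], "gripper": [0,0,0,0]}}

```text
time_s: 11.75
tool_pos: [0.6218, -0.1815, 0.0934]
eef_rot: [-3.14, 0.002, 1.775]
contact_force: [1.8, -3.9, -2.1]
width: 0.118
grip_force: 78.5
```

>>> {"op": "apply_moves", "data": {"rot": [[0,0,0],[0,0,0],[0,0,0],[0,0,0]], "slide": [[0,0,0.1],[0,0,0.1],[0,0,0.1],[0,0,0]], "gripper": [0,0,0,0]}}

```text
time_s: 12.15
tool_pos: [0.622, -0.1816, 0.0895]
eef_rot: [3.141, 0.003, 1.775]
contact_force: [-2.4, -4.1, 12.1]
width: 0.119
grip_force: 80.5
```

Seated: the TCP reached the predicted height with 12 N upward. Releasing.

>>> {"op": "apply_moves", "data": {"rot": [[0,0,0],[0,0,0],[0,0,0],[0,0,0]], "slide": [[0,0,-0.05],[0,0,0],[0,0,0],[0,0,0]], "gripper": [0.1,0.2,0.3,0.3]}}

```text
time_s: 12.55
tool_pos: [0.6216, -0.1797, 0.0885]
eef_rot: [-3.14, -0.0, 1.776]
contact_force: [-0.7, 0.7, 0.5]
width: 0.3
grip_force: 0.0
```

>>> {"op": "apply_moves", "data": {"rot": [[0,0,0],[0,0,0],[0,0,0],[0,0,0],[0,0,0],[0,0,0]], "slide": [[0,0,-0.5],[0,0,-0.8],[0,0,-0.8],[0,0,-0.8],[0,0,-0.5],[0,0,0]], "gripper": [0.4,0.4,0.4,0.4,0.4,0.4]}}

```text
time_s: 13.15
tool_pos: [0.6228, -0.1809, 0.1589]
eef_rot: [3.14, 0.003, 1.776]
contact_force: [-0.1, 0.2, 0.4]
width: 0.401
grip_force: 0.0
```

Run:
```python
from h import *
st=get_state();print(st['tool_pos'],st['contact_force'])
s3=pickle.load(open('w3.pkl','rb'));s4=pickle.load(open('w4.pkl','rb'));t=pickle.load(open('top0.pkl','rb'))
Rb=coverR(.2055,0);C=np.array([.6493,-.180,0])
def b(s,u,v,z): return (Rb.T@(px2w(s,u,v,z)-C)*1000).round(1)
for q in((107,291),(122,361),(137,358),(122,286)): print('w4 plate',b(s4,*q,.109))
print('w4 pivot',b(s4,119,165,.06),b(s4,119,165,.075),'w3',b(s3,172,158,.06),b(s3,172,158,.075))
print('w3 knob top',b(s3,66,187,.104))
c=lambda u,v:(325+(u-1.5)/4,100+(v-1.5)/4)
print('top',b(t,*c(220,558),.104),b(t,*c(172,455),.07),b(t,*c(245,404),.109),b(t,*c(310,385),.109))
# scene of new wrist, cover top corners check: save crop numbers
s=snap('wrist','w5')
O=np.array([.5739,-.1957,.055])
for q in([0,27,17],[100,27,17],[0,-27,17],[100,-27,17]): print(w2px(s,O+Rb@(np.array(q)/1000)).round(1))
g=cv2.cvtColor(s['img'],cv2.COLOR_BGR2GRAY); hsv=cv2.cvtColor(s['img'],cv2.COLOR_BGR2HSV)
print('green cols at rows',[(r,np.where((hsv[r,:,1]>90)&(hsv[r,:,0]>45)&(hsv[r,:,0]<80))[0][[0,-1]]) for r in (200,230)])
```

```text
[ 0.6227721  -0.1808586   0.15889104] [-0.07099429  0.23256042  0.42040761]
w4 plate [-114.2   15.1  109. ]
w4 plate [-115.6  -20.2  109. ]
w4 plate [-106.9  -17.4  109. ]
w4 plate [-106.1   17.8  109. ]
w4 pivot [-128.8   62.6   60. ] [-120.    63.6   75. ] w3 [-129.3   63.1   60. ] [-123.1   64.    75. ]
w3 knob top [-195.6   52.1  104. ]
top [-199.5   54.4  104. ] [-130.    64.6   70. ] [-113.4   19.4  109. ] [-110.8  -21.   109. ]
[235.1 212. ]
[398.6 211.8]
[240.8 292.6]
[393.2 292.5]
green cols at rows [(200, array([  1, 639])), (230, array([  0, 630]))]
```

Run:
```python
from h import *
Rb=coverR(.2055,0);C=np.array([.6493,-.180,0])
plan(C+Rb@[-.1107,-.0005,.095],grip(Rb))
```

```text
rot units [ 0.01  0.03 -0.01] | slide after rot [-0.27 -4.2   3.13] | slide w/o rot [-0.26 -4.2   3.13]
```

>>> {"op": "apply_moves", "data": {"rot": [[0,0,0],[0,0,0],[0,0,0],[0,0,0],[0,0,0],[0,0,0],[0,0,0],[0,0,0]], "slide": [[-0.05,-0.6,0],[-0.05,-0.8,0],[-0.05,-0.8,0],[-0.05,-0.8,0],[-0.07,-0.8,0],[0,-0.4,0],[0,0,0],[0,0,0]], "gripper": [0.4,0.4,0.4,0.4,0.4,0.4,0.4,0.4]}}

```text
time_s: 14.0
tool_pos: [0.541, -0.2029, 0.1569]
eef_rot: [-3.141, 0.001, 1.776]
contact_force: [0.8, 0.2, 0.0]
width: 0.402
grip_force: 0.0
```

>>> {"op": "apply_moves", "data": {"rot": [[0,0,0],[0,0,0],[0,0,0],[0,0,0],[0,0,0],[0,0,0],[0,0,0]], "slide": [[0,0,0.4],[0,0,0.6],[0,0,0.6],[0,0,0.6],[0,0,0.5],[0,0,0.4],[0,0,0]], "gripper": [0.4,0.4,0.4,0.4,0.4,0.4,0.4]}}

```text
time_s: 14.7
tool_pos: [0.54, -0.203, 0.0936]
eef_rot: [-3.139, 0.0, 1.776]
contact_force: [0.3, 0.1, -0.1]
width: 0.397
grip_force: 0.0
```

>>> {"op": "apply_moves", "data": {"rot": [[0,0,0],[0,0,0],[0,0,0],[0,0,0],[0,0,0]], "slide": [[0,0,0],[0,0,0],[0,0,0],[0,0,0],[0,0,0]], "gripper": [0.25,0.12,0.05,0.05,0.05], "newtons": 50}}

```text
time_s: 15.2
tool_pos: [0.5408, -0.2034, 0.0956]
eef_rot: [-3.141, 0.002, 1.776]
contact_force: [-1.1, -0.9, 4.3]
width: 0.109
grip_force: 51.0
```

Plate gripped. Pushing the clamp home.

>>> {"op": "apply_moves", "data": {"rot": [[0,0,0],[0,0,0],[0,0,0],[0,0,0],[0,0,0],[0,0,0]], "slide": [[0,0.15,0],[0,0.2,0],[0,0.2,0],[0,0.2,0],[0,0.15,0],[0,0,0]], "gripper": [0.05,0.05,0.05,0.05,0.05,0.05]}}

```text
time_s: 15.8
tool_pos: [0.5594, -0.1995, 0.0956]
eef_rot: [3.141, 0.002, 1.776]
contact_force: [0.2, -0.6, 5.1]
width: 0.103
grip_force: 51.2
```

>>> {"op": "apply_moves", "data": {"rot": [[0,0,0],[0,0,0],[0,0,0],[0,0,0]], "slide": [[0,0.1,0],[0,0.1,0],[0,0.1,0],[0,0,0]], "gripper": [0.05,0.05,0.05,0.05]}}

```text
time_s: 16.2
tool_pos: [0.5626, -0.1988, 0.0956]
eef_rot: [-3.138, 0.001, 1.775]
contact_force: [-8.1, 0.7, 11.9]
width: 0.107
grip_force: 52.2
```

>>> {"op": "apply_moves", "data": {"rot": [[0,0,0],[0,0,0],[0,0,0],[0,0,0]], "slide": [[0,0.1,0],[0,0.1,0],[0,0.05,0],[0,0,0]], "gripper": [0.05,0.05,0.05,0.05]}}

```text
time_s: 16.6
tool_pos: [0.5629, -0.1988, 0.0955]
eef_rot: [-3.13, -0.001, 1.773]
contact_force: [-22.0, -0.7, 22.3]
width: 0.106
grip_force: 53.7
```

Run:
```python
from h import *
s4=pickle.load(open('w4.pkl','rb'));t=pickle.load(open('top0.pkl','rb'))
Rb=coverR(.2055,0);C=np.array([.6493,-.180,0])
def b(s,u,v,z): return (Rb.T@(px2w(s,u,v,z)-C)*1000).round(1)
print('tongue tip',b(s4,175,305,.063),b(s4,170,265,.063))
c=lambda u,v:(325+(u-1.5)/4,100+(v-1.5)/4)
print('rails w4',b(s4,178,243,.06),b(s4,66,245,.06),b(s4,187,315,.06))
print('base top',b(t,*c(250,440),.06),b(t,*c(300,450),.06))
st=get_state();print((Rb.T@(st['tool_pos']-C)*1000).round(1),st['contact_force'],st['wrist_torque'])
```

```text
tongue tip [-103.9  -13.4   63. ] [-103.3    9.8   63. ]
rails w4 [-98.5  20.8  60. ] [-173.3   19.2   60. ] [-99.  -20.8  60. ]
base top [-130.7   14.4   60. ] [-143.6  -14.2   60. ]
[-88.5  -0.7  95.5] [-21.96290219  -0.65000541  22.26333052] [-0.17248307  4.12297794  0.26124659]
```

Travel stopped hard at 22 mm, with the tongue over the tab and the clamp's tail just ahead of the lever line, so it is home. Releasing and lifting.

>>> {"op": "apply_moves", "data": {"rot": [[0,0,0],[0,0,0],[0,0,0],[0,0,0]], "slide": [[0,-0.1,0],[0,-0.05,0],[0,0,0],[0,0,0]], "gripper": [0.05,0.2,0.25,0.25]}}

```text
time_s: 17.0
tool_pos: [0.5668, -0.1977, 0.0949]
eef_rot: [3.142, 0.001, 1.776]
contact_force: [-0.2, -0.1, 0.5]
width: 0.252
grip_force: 0.0
```

>>> {"op": "apply_moves", "data": {"rot": [[0,0,0],[0,0,0],[0,0,0],[0,0,0],[0,0,0],[0,0,0]], "slide": [[0,0,-0.4],[0,0,-0.7],[0,0,-0.8],[0,0,-0.7],[0,0,-0.4],[0,0,0]], "gripper": [0.25,0.2,0,0,0,0]}}

```text
time_s: 17.6
tool_pos: [0.5671, -0.198, 0.1564]
eef_rot: [3.14, 0.003, 1.776]
contact_force: [-0.3, 0.6, -0.3]
width: -0.0
grip_force: 0.0
```

Run:
```python
from h import *
Rb=coverR(.2055,0);C=np.array([.6493,-.180,0])
st=get_state();print((Rb.T@(st['tool_pos']-C)*1000).round(1),st['joints'].round(2),st['contact_force'])
s=snap('wrist','w6')
# numeric check: plate top edge predicted at home, local brightness profile
for x in (-93.4,-83.4): print(x,w2px(s,C+Rb@[x/1000,.018,.109]).round(1),w2px(s,C+Rb@[x/1000,-.018,.109]).round(1))
print('knob',w2px(s,C+Rb@[-.197,.053,.104]).round(1))
u,v=w2px(s,C+Rb@[-.197,.053,.104]).astype(int); im=cv2.cvtColor(s['img'],cv2.COLOR_BGR2GRAY)
if 12<u<628: print(im[v-30:v+32:4,max(0,u-32):u+34:4])
v,u=int(w2px(s,C+Rb@[-.0884,.012,.109])[1]),int(w2px(s,C+Rb@[-.0884,.012,.109])[0]); print(u,v,im[v,u-40:u+40:2])
```

```text
[-84.1  -0.9 156.4] [ 0.27  0.54  0.05  1.69 -0.03  0.91  0.53] [-0.29984142  0.62819318 -0.28788969]
-93.4 [300.  235.6] [301.1 300.3]
-83.4 [319.9 235.6] [319.8 300.3]
knob [113.4 172.2]
[[82 83 83 80 82 84 83 82 84 84 82 83 84 86 85 85 86]
 [81 80 81 83 81 83 84 85 83 83 81 84 86 84 84 86 86]
 [84 82 82 80 82 83 80 84 84 82 82 84 86 86 84 86 88]
 [83 83 83 79 83 82 81 82 82 82 84 80 84 86 87 83 85]
 [84 83 82 82 81 82 83 83 86 76 54 35 36 38 39 42 45]
 [81 80 82 83 81 81 72 47 50 37 36 39 37 41 37 44 42]
 [81 83 82 82 83 77 49 52 55 62 40 36 38 41 41 42 43]
 [81 79 81 84 83 43 49 53 55 60 73 37 37 38 37 42 45]
 [81 80 81 82 85 46 48 52 56 61 69 35 38 37 37 39 40]
 [80 82 83 82 82 46 50 49 54 57 65 36 38 38 41 43 40]
 [82 82 81 82 82 43 51 48 52 57 62 37 40 38 38 60 86]
 [82 81 83 82 81 86 46 51 51 56 37 37 33 88 85 85 86]
 [84 82 83 81 82 81 83 45 48 43 78 86 82 84 85 86 86]
 [82 84 80 84 84 81 82 84 85 82 83 84 83 85 84 86 87]
 [82 80 82 81 84 82 80 81 83 84 85 84 84 84 84 84 84]
 [82 81 82 81 82 82 82 82 82 84 83 85 85 85 84 86 87]]
310 246 [173 173 172 171 169 171 173 173 170 171 171 165 171 170 172 161 171 169
 171 173 173 174 175 177 135 165 186 191 187 192 160 198 194 195 197 195
 195 195 196 195]
```

Run:
```python
from h import *
Rb=coverR(.2055,0);C=np.array([.6493,-.180,0]); s=pickle.load(open('w6.pkl','rb'))
k=(Rb.T@(px2w(s,111.5,176,.104)-C)); print('knob',(k*1000).round(1))
piv=np.array([-.1285,.063,0])
d=piv-k; th=np.arctan2(d[1],d[0]); print('th',th,np.hypot(*d[:2]))
t=np.array([np.sin(th),-np.cos(th),0]); er=np.array([-np.cos(th),-np.sin(th),0])
P=piv+.070*er-.026*t; 
Rt=grip(Rb)@R.from_euler('z',-th).as_matrix()
for z in(.16,.085): P[2]=z; plan(C+Rb@P,Rt)
print(-Rt[:,0],Rb@t)
```

```text
knob [-198.5   51.   104. ]
th 0.17030710652433956 0.07101704631903523
rot units [ 0.    0.03 -2.45] | slide after rot [ 4.8  -5.12 -0.23] | slide w/o rot [ 3.86 -5.87 -0.24]
rot units [ 0.    0.03 -2.45] | slide after rot [ 4.8  -5.12  3.52] | slide w/o rot [ 3.87 -5.87  3.51]
[ 0.36702343 -0.9302117  -0.        ] [ 0.36702343 -0.9302117   0.        ]
```

>>> {"op": "apply_moves", "data": {"rot": [[0,0,-0.8],[0,0,-0.8],[0,0,-0.85],[0,0,0],[0,0,0],[0,0,0],[0,0,0],[0,0,0]], "slide": [[0,0,0],[0,0,0],[0,0,0],[0.8,-0.8,0],[0.9,-0.9,0],[0.9,-0.9,0],[0.9,-0.9,0],[0.8,-0.9,0]], "gripper": [0,0,0,0,0,0,0,0]}}

```text
time_s: 18.45
tool_pos: [0.4514, -0.1494, 0.1543]
eef_rot: [-3.14, 0.0, 1.947]
contact_force: [0.1, 0.6, 0.0]
width: -0.001
grip_force: 0.0
```

>>> {"op": "apply_moves", "data": {"rot": [[0,0,0],[0,0,0],[0,0,0],[0,0,0],[0,0,0],[0,0,0],[0,0,0],[0,0,0]], "slide": [[0.5,-0.7,0],[0,0,0],[0,0,0.7],[0,0,0.8],[0,0,0.8],[0,0,0.7],[0,0,0.5],[0,0,0]], "gripper": [0,0,0,0,0,0,0,0]}}

```text
time_s: 19.25
tool_pos: [0.4359, -0.146, 0.0836]
eef_rot: [-3.139, -0.0, 1.947]
contact_force: [-0.3, 0.3, -0.1]
width: 0.005
grip_force: 0.0
```

```bash
cat > lev.py <<'E'
from h import *
Rb=coverR(.2055,0);C=np.array([.6493,-.180,0]); piv=np.array([-.1285,.063,0])
st=get_state(); p=Rb.T@(st['tool_pos']-C)-piv; Rt=Rm(st['eef_rot']); x=Rb.T@Rt[:,0]; y=Rb.T@Rt[:,1]
th=np.arctan2(-x[0],x[1])
print('theta tool',th,'radial',-p@y*1000,'tang',-p@x*1000,'z',st['tool_pos'][2],'F',st['contact_force'].round(1),'j',st['joints'].round(2))
E
python3 lev.py
```

```text
theta tool 0.170397289697379 radial 70.32717984440673 tang -26.12052910466434 z 0.0836367745896811 F [-0.3  0.3 -0.1] j [ 0.27  0.47 -0.01  2.13  0.01  0.55  0.64]
```

Perfectly placed behind the knob. Closing the gap and swinging along the arc.

>>> {"op": "apply_moves", "data": {"rot": [[0,0,0],[0,0,0],[0,0,-0.8],[0,0,-0.8],[0,0,-0.8],[0,0,-0.8],[0,0,-0.8],[0,0,0]], "slide": [[-0.15,0,0],[-0.15,0,0],[-0.2,-0.06,0],[-0.2,-0.06,0],[-0.2,-0.06,0],[-0.2,-0.06,0],[-0.2,-0.06,0],[0,0,0]], "gripper": [0,0,0,0,0,0,0,0]}}

```text
time_s: 20.05
tool_pos: [0.4428, -0.173, 0.0856]
eef_rot: [-3.141, 0.002, 2.226]
contact_force: [-0.7, 0.3, -0.2]
width: 0.001
grip_force: 0.0
```

```bash
python3 lev.py
```

```text
theta tool 0.4493553352976549 radial 71.13603131172307 tang -18.571338119117147 z 0.08564878909270308 F [-0.7  0.3 -0.2] j [ 0.38  0.48 -0.09  2.09  0.08  0.57  0.89]
```

>>> {"op": "apply_moves", "data": {"rot": [[0,0,-0.8],[0,0,-0.9],[0,0,-0.9],[0,0,-0.9],[0,0,-0.9],[0,0,-0.9],[0,0,-0.9],[0,0,-0.8]], "slide": [[-0.2,-0.06,0],[-0.22,-0.06,0],[-0.22,-0.06,0],[-0.22,-0.06,0],[-0.22,-0.06,0],[-0.22,-0.06,0],[-0.22,-0.06,0],[-0.2,-0.06,0]], "gripper": [0,0,0,0,0,0,0,0]}}

```text
time_s: 20.85
tool_pos: [0.4622, -0.2013, 0.0854]
eef_rot: [-3.14, 0.0, 2.715]
contact_force: [-0.5, 1.5, 0.2]
width: 0.004
grip_force: 0.6
```

>>> {"op": "apply_moves", "data": {"rot": [[0,0,-0.8],[0,0,-0.8],[0,0,-0.8],[0,0,-0.8],[0,0,-0.8],[0,0,-0.8],[0,0,0]], "slide": [[-0.2,-0.06,0],[-0.2,-0.06,0],[-0.2,-0.06,0],[-0.2,-0.06,0],[-0.2,-0.06,0],[-0.2,-0.06,0],[0,0,0]], "gripper": [0,0,0,0,0,0,0]}}

```text
time_s: 21.55
tool_pos: [0.4834, -0.2153, 0.0854]
eef_rot: [-3.14, 0.0, 3.049]
contact_force: [-0.4, -0.2, -0.3]
width: 0.002
grip_force: 0.0
```

```bash
python3 lev.py
```

```text
theta tool 1.27227218166903 radial 73.14456430553172 tang -20.479198185716758 z 0.08537935732857038 F [-0.4 -0.2 -0.3] j [ 0.6   0.56 -0.34  1.95  0.29  0.68  1.56]
```

>>> {"op": "apply_moves", "data": {"rot": [[0,0,-0.8],[0,0,-0.8],[0,0,-0.8],[0,0,-0.8],[0,0,-0.8],[0,0,-0.3],[0,0,0]], "slide": [[-0.2,-0.03,0],[-0.2,-0.03,0],[-0.2,-0.03,0],[-0.2,-0.03,0],[-0.2,-0.03,0],[-0.1,0,0],[0,0,0]], "gripper": [0,0,0,0,0,0,0]}}

```text
time_s: 22.25
tool_pos: [0.5043, -0.218, 0.0851]
eef_rot: [-3.14, -0.002, -2.936]
contact_force: [-3.0, -3.2, 0.8]
width: 0.002
grip_force: 1.6
```

```bash
python3 lev.py
```

```text
theta tool 1.570734335604124 radial 70.73629034399305 tang -21.405688389992317 z 0.08510677115201018 F [-3.  -3.2  0.8] j [ 0.64  0.59 -0.42  1.9   0.36  0.73  1.78]
```

Close to the end. Pushing in small steps until the stop.

>>> {"op": "apply_moves", "data": {"rot": [[0,0,0],[0,0,0],[0,0,0],[0,0,0]], "slide": [[-0.1,0,0],[-0.1,0,0],[-0.05,0,0],[0,0,0]], "gripper": [0,0,0,0]}}

```text
time_s: 22.65
tool_pos: [0.5046, -0.2179, 0.0849]
eef_rot: [-3.14, -0.01, -2.938]
contact_force: [-14.6, -4.4, 12.7]
width: -0.003
grip_force: 8.2
```

```bash
python3 lev.py
```

```text
theta tool 1.56878432262035 radial 70.78493394304782 tang -21.620371901237725 z 0.08493035427659062 F [-14.6  -4.4  12.7] j [ 0.63  0.6  -0.42  1.89  0.36  0.74  1.78]
```

>>> {"op": "apply_moves", "data": {"rot": [[0,0,0],[0,0,0],[0,0,0]], "slide": [[-0.1,0,0],[-0.05,0,0],[0,0,0]], "gripper": [0,0,0]}}

```text
time_s: 22.95
tool_pos: [0.5048, -0.218, 0.0848]
eef_rot: [-3.14, -0.016, -2.939]
contact_force: [-22.6, -4.9, 19.5]
width: -0.001
grip_force: 12.1
```

>>> {"op": "apply_moves", "data": {"rot": [[0,0,0],[0,0,0],[0,0,0],[0,0,0]], "slide": [[0.4,0,0],[0.5,0,0],[0.5,0,0],[0,0,0]], "gripper": [0,0,0,0]}}

```text
time_s: 23.35
tool_pos: [0.4842, -0.2216, 0.0851]
eef_rot: [-3.14, -0.001, -2.935]
contact_force: [-0.1, -0.1, -0.1]
width: 0.002
grip_force: 0.0
```

>>> {"op": "apply_moves", "data": {"rot": [[0,0,0],[0,0,0],[0,0,0],[0,0,0],[0,0,0],[0,0,0],[0,0,0],[0,0,0]], "slide": [[0,0,-0.8],[0,0,-0.9],[0,0,-0.9],[0,0,-0.9],[0,0,-0.9],[0.5,0,-0.9],[0.8,0,-0.9],[0.5,0,-0.5]], "gripper": [0,0,0,0,0,0,0,0]}}

```text
time_s: 24.15
tool_pos: [0.4503, -0.2287, 0.2204]
eef_rot: [-3.139, 0.001, -2.933]
contact_force: [0.0, -0.3, 0.4]
width: 0.003
grip_force: 0.0
```

Run:
```python
from h import *
Rb=coverR(.2055,0);C=np.array([.6493,-.180,0]); piv=np.array([-.1285,.063,0])
st=get_state();print((Rb.T@(st['tool_pos']-C)*1000).round(1),st['contact_force'])
for n in('wrist','top','scene'):
    s=snap(n,n+'9'); im=s['img']; g=cv2.cvtColor(im,cv2.COLOR_BGR2GRAY)
    k=w2px(s,C+Rb@(piv+[0,-.07,.104])); print(n,'knob pred',k.round(1),'cover corners',[w2px(s,C+Rb@(np.array(q)/1000)).round(0).tolist() for q in([-77,27,72],[23,27,72],[23,-27,72],[-77,-27,72])])
    u,v=k.astype(int)
    if 30<u<610 and 30<v<450:
        q=3 if n=='wrist' else 1; print(g[v-8*q:v+9*q:q,u-8*q:u+9*q:q])
```

```text
[-204.7   -7.   220.4] [ 0.00437677 -0.33130063  0.3870181 ]
wrist knob pred [318.4 329.4] cover corners [[356.0, 360.0], [350.0, 434.0], [299.0, 434.0], [296.0, 360.0]]
[[117 117 117 122 121 122 120  79  79  79 115 118 119 117 121 107 111]
 [ 90  88 110 121 121 120 119  77  77  77 113 119 117 116 119  74  76]
 [ 96  94 120 120 120 121 120  77  77  74 111 115 118 119 117  83  82]
 [ 92  87 123 121 121 119 120  77  78  74 109 117 115 117 117  72  74]
 [ 91  88 121 120 118 119 119  75  74  74 104 114 117 115 116  76  71]
 [ 91  88 122 119 119 117 118  75  74  74 102 115 113 114 115  84  73]
 [ 91  89  91 143 243 238 239  97 100  99 217 239 241 200  98  76  74]
 [ 89  87  88  84  74 215 246 104 111 110 238 250  55  67  71  72  67]
 [ 87  87  85  83  80  75 229 106 111 108 240  61  71  69  66  68  68]
 [105  99  86  80  81  78 209 104 112 108 242  67  68  71  68  84  91]
 [103  86  81  81  81  77  73 111 109 107  76  68  68  67  66  64  81]
 [ 85  83  81  77  78  75  72 107 107 107  76  66  66  67  66  65  64]
 [ 80  80  78  77  77  75  71 108 108 106  76  67  67  64  64  65  61]
 [ 78  
[... 2209 characters left out ...]
243 242 251 255  79  26  30  30  80 160 226 225 222 221 226]
 [179 231 230 255 255 122  43  49  52  44  43  69 238 228 222 224 133]
 [101 103  96 142 155  57  48  60  59  56  50  27 242 232 225 238 106]
 [ 72  87 101 113 120  52  57  66  61  71  64  29 251 243 233 179 211]
 [ 62  63  57  64  81  43  56  81  90  81  44  33  76 125 166 132 255]
 [ 65  58  57  64  70  32  38  43  43  44  37  35  91 107 102  99  94]
 [237 180 124  79  73  44  42  42  49  50  48  33 137 220  88  89  93]
 [250 255 255 255 250 108  45  49  48  43  42  30 185 255  77 141 197]
 [240 242 243 250 255 117  33  45  49  52  47  33 185 190  52 244 237]
 [240 238 239 243 255 114  33  49  51  44  39  29 179 147 151 224 225]]
```

Run:
```python
from h import *
from scipy.optimize import least_squares
Rb=coverR(.2055,0);C=np.array([.6493,-.180,0])
t=pickle.load(open('top9.pkl','rb'));s=pickle.load(open('scene9.pkl','rb'));t0=pickle.load(open('top0.pkl','rb'))
def B(P): return (Rb.T@(P-C)*1000).round(1)
print('top knob',B(px2w(t,398.2,205.8,.104)),'scene knob',B(px2w(s,292.7,288.2,.104)))
d=cv2.absdiff(t['img'],t0['img']).max(2); d[:, :]=(d>40)*255
print('changed outside arm, rack area px (cover b,c):',(d[135:215,188:262]>0).sum())
# pivot: dark disc in both top images
for n,i in(('t0',t0['img']),('t9',t['img'])):
    g=cv2.cvtColor(i,cv2.COLOR_BGR2GRAY)[205:222,358:378]; m=(g>60)&(g<95); y,x=np.where(m); print(n,'pivot px',358+x.mean(),205+y.mean(),m.sum())
    print('   ',[B(px2w(t,358+x.mean(),205+y.mean(),z)) for z in(.065,.075)])
im=cv2.cvtColor(t['img'],cv2.COLOR_BGR2GRAY)
for a in (-.5,0,.5):
  print('lever x-profile at y=28',[int(im[tuple(np.round(w2px(t,C+Rb@[x/1000,.028+a/50,.06])[::-1]).astype(int))]) for x in range(-150,-105,3)])
```

```text
top knob [-131.5   -7.2  104. ] scene knob [-126.   -12.3  104. ]
changed outside arm, rack area px (cover b,c): 0
t0 pivot px 367.23943661971833 214.11267605633802 71
    [array([-131.1,   65.4,   65. ]), array([-132. ,   66.5,   75. ])]
t9 pivot px 367.23943661971833 214.11267605633802 71
    [array([-131.1,   65.4,   65. ]), array([-132. ,   66.5,   75. ])]
lever x-profile at y=28 [131, 88, 98, 133, 78, 81, 123, 127, 84, 96, 114, 80, 83, 112, 133]
lever x-profile at y=28 [190, 183, 186, 189, 175, 149, 163, 165, 153, 175, 186, 189, 185, 187, 187]
lever x-profile at y=28 [181, 179, 178, 183, 177, 158, 163, 163, 157, 176, 183, 182, 179, 180, 178]
```

Same-camera pivot x of -131.1 and knob x of -131.5 mean the lever is fully across (about 1.57 rad), and the other covers haven't moved. Handing in.

```bash
python3 -c "
from h import *
print(hand_in())"
```

```text
the job is handed in; nothing more can be done
None
```

The job is handed in: cover_a is seated on board_a's fence with its tab towards the clamp, the clamp is pushed to its stop over the tab, and the lever was then swung to its stop behind the clamp; I confirmed this by force, travel and camera measurements, and no score came back.

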